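# Slide a locked drilling-jig carriage home to its end stop

### The job

The wooden blank on the drilling jig has to go to the drill guide: press down the round lock button on the jig's carriage and, keeping it held down, push the carriage along its rail until it is fully home against the end stop. Then let the button come back up so that the carriage is locked there, and move clear. Use the fingertips only: the blank stays lying in its nest, never drag the carriage while it is locked, and leave the other things on the bench where they are.

Things in the scene. Friction and masses are not known exactly. Their poses are not given: they have to be found in the camera images.
- jig: Fixed drilling jig: plywood base board 170 x 460 x 18 mm with a slotted aluminium rail (50 mm wide, top 40 mm above the bench) along its long middle line. Origin: centre of the board's underside, on the bench. Its y axis runs along the rail; the carriage starts towards the -y end and slides towards +y, to the end stop. x is across the rail, z up.
- carriage (a joint): Travel of the carriage along the jig's +y, m: 0 at the start; the end stop halts it at 0.10 to 0.19. Aluminium plate 100 mm across x 160 mm along x 12 mm, top 52.5 mm above the bench, 0.7 kg, with the button at its rear (-y), then a thumb rest, then the nest with the blank. Button down: slides with about 1.2 N. Button up: caught fast at the start and at home, dragging in between.
- lock_button (a joint): How far the lock button is pressed down, m: 0 up (locked), 0.008 fully down. Sprung: about 4.5 N starts it, about 8.5 N takes it fully down; the catch is free from about 0.004 on, so hold it some 0.005 to 0.008 down. Let go, it pops up; within 3 mm of the end stop it pops up fully and locks there.
- lock_button_top (a point): Centre of the flat top of the button, a black round cap of 32 mm diameter, 80.5 mm above the bench when up (14 mm above its grey 44 x 40 mm housing); moves with button and carriage. Towards the jig's +y, 20 mm from its centre, stands a grey thumb rest plate (44 mm wide, 8 thick, rising 18 mm above the button) that a finger on the button can push against; the other sides are open.
- carriage_nose (a point): Middle of the carriage's front (+y) end face, which meets the end stop; 46.5 mm above the bench, 125 mm ahead (+y) of the button's centre. Axes as the jig's.
- stop_face (a point): Middle of the end stop's face where the carriage meets it, 46.5 mm above the bench; axes as the jig's. The stop is a fixed aluminium block 60 x 30 mm on the rail, top 80 mm above the bench, its steel clamp bar to 97 mm. Its dark steel drill guide arm reaches 70 mm back towards the carriage, 52 to 88 mm to the +x side of the rail's middle, top 82 mm above the bench; the carriage passes clear.
- nest_floor (a point): Centre of the nest's floor on the carriage, 52.5 mm above the bench, 40 mm behind the carriage's front face; axes as the jig's. The nest is a rim 10 mm high with 2 mm of play round the blank.
- blank: Loose wooden blank 70 mm (across the rail) x 50 mm (along) x 22 mm, lying in the nest. Origin: centre of its underside, which coincides with the nest floor's centre when it lies right. It rides along with the carriage and is not to be handled.
- abrasive_roll: Bystander: upright roll, diameter 84 mm, 60 mm tall, brown. Origin: centre of its underside. Leave it.
- parts_bowl: Bystander: blue bowl, diameter 110 mm, 40 mm tall. Origin: centre of its underside. Leave it.
- offcut: Bystander: flat wooden offcut 40 x 110 x 18 mm. Origin: centre of its underside. Leave it.
- screwdriver: Bystander: screwdriver with a wooden handle lying on the bench to the left (+y) of the jig, about 200 mm long. Origin: on its underside. Leave it.

How it is judged:
By the outcome, as a careful person would: the job done as asked, in the order asked, and still so for the second after the job is handed in, with the robot touching nothing.
It also fails if it takes over 34 s, if anything falls off the work surface, if the arm or the gripper's body presses on something with over 40 N, if the wrist force passes 120 N, or if a joint passes its speed limit or range.

### The arm

A 7-joint arm with a two-finger parallel gripper is mounted at the origin on the work surface. World frame = base frame: x ahead of the robot, y to its left, z up, the work surface at z = 0. Lengths are in m, angles in rad, forces in N, time in s.
With the tool pointing down it reaches from about 0.4 to 0.85 m from the base axis. Payload 4.5 kg.
Tool frame: the origin (TCP) lies at the very end of the fingers, on their centre line; the grasp point (between the pads) lies 19 mm behind it (r.grip_point_offset is the distance from the TCP to the grasp point, in m); y points along the fingers, x is the direction in which the jaws open and shut, and the axes are right-handed (so a half turn about y gives the same grasp; the last joint's range is limited). The gripper opens to 88 mm and grips with 3 to 60 N. Pads are 18 mm wide; open, the fingers measure 123 mm over their backs; the gripper's body (75 mm by 187 mm) begins 45 mm behind the grasp point.
Start: joints at [-1.199, 0.689, -0.195, 1.565, 0.157, 0.902, -0.215], TCP at [0.207, 0.59, 0.239] pointing down, gripper open.
Joint ranges: [-3.01, 3.01], [-0.46, 2.08], [-1.47, 1.51], [0.13, 2.56], [-1, 4.14], [0.04, 2.09], [-2.66, 2.66]. Speed limits (rad/s): [2.57, 2.57, 3.14, 3.14, 3.14, 3.14, 3.14].

### API

Orientations are given as a unit quaternion [x, y, z, w].
In Python, from plant import get_state, snapshot, camera_params, job, r gives the robot as it stands.
- The arm moves only by the tool carry_out, never from a script. Its arguments are lists of equal length, an entry for each row: "offset": the shift along the world's x, y, z in m, a list of three; "twist": the turn about the world's z in degrees. In form: {"offset": [[tx, ty, tz], ...], "twist": [twist, ...]}. A call has 1 to 8 rows; each row shifts and turns the commanded pose from where the row before left it; what a row does not reach is not made up. A row lasts 1/8 s, in which the tool goes at most 62.5 mm and 10.7 degrees, less where a joint would pass 70% of its speed; a pose out of reach is approached as far as the arm can. A call with a gripper value outside its range is refused whole. "grip" is the finger opening in m, from 0 to 0.0881, set as the call begins (left out, the last holds). The fingers move at their own pace and stop on an object; "newtons" is the grip in N (left out, the last holds). Time passes only in rows, so rows that do not move let the fingers close. It gives the time, the measured TCP pose, the force and the opening at its end, in the units of the state.
- get_state(): the state, without advancing time (a new reading comes with each control period).
- snapshot(name): name is "scene" or "top"; returns the picture (420x560x3 uint8, red, green, blue); there is no depth.
- camera_params(name): a dict with "camera_matrix" (3x3 intrinsics, pixels), "eye" and "orientation" of the camera in the world. Camera axes: x right, y up, looking along -z (the intrinsics and any distortion apply to the point x, -y, -z); pixel columns grow to the right and rows downward; lengths in m; the calibration is good to about 2 mm. A picture is of the moment at which its call begins. camera_params takes no time and is no camera call.
- job.finish_job(): hands the job in, once; it reports no verdict.
The state is a dict: "clock": time; "q": joint angles; "qd": joint speeds; "joint_torque": joint torques, N m; "tool_pos": TCP position; "eef_rot": TCP orientation; "contact_force": force on the tool from outside, world axes, zero at the start; "moment": the same for the moment, N m; "opening": opening from 0.0 (shut) to 1.0 (fully open).
Only numpy, scipy, OpenCV 4.12 (cv2) and the standard library are available. Lean on these libraries where they do the work, as an engineer would, in place of code of your own. Each camera call takes 0.05 s, during which the arm holds its last target. There are 200 camera calls.

## Working session

There is one attempt and no reset: what is moved stays moved. The work goes in short steps, Python scripts to look and compute and a tool call to move; the robot and the scene stay as the last step left them, time stands still between calls to the robot, and variables do not carry over. Pictures are saved under pics/ and viewed, about 8 in all and at most 12, crops included, and the job is handed in when it is done.

Besides the shell and the picture viewer there is one more tool, called after ">>>" in YAML: its name, and indented under it one key for each argument. carry_out: Moves the arm, as the interface text tells. Its arguments: {"type":"object","properties":{"offset":{"type":"array"},"twist":{"type":"array"},"grip":{"type":"number"},"newtons":{"type":"number"}},"required":["offset","twist"]}

```bash
ls; mkdir -p pics
python3 - <<'E'
from plant import *
import cv2
for n in("scene","top"):
    cv2.imwrite(f"pics/{n}0.png",snapshot(n)[...,::-1]); print(n,camera_params(n))
print(get_state())
E
```

```text
pics
scene {'camera_matrix': array([[381.80688732,   0.        , 279.25614832],
       [  0.        , 381.80688732, 210.37851888],
       [  0.        ,   0.        ,   1.        ]]), 'eye': array([ 1.3135272 , -0.5761568 ,  0.86069058]), 'orientation': array([0.3745131 , 0.17008163, 0.38944984, 0.82410012])}
top {'camera_matrix': array([[411.66279349,   0.        , 278.86935294],
       [  0.        , 411.66279349, 207.66643004],
       [  0.        ,   0.        ,   1.        ]]), 'eye': array([0.41400225, 0.00980958, 1.24846156]), 'orientation': array([ 0.07623221, -0.06715122, -0.67336624,  0.73229589])}
{'clock': 0.1, 'q': array([-1.19916304,  0.68993142, -0.1945046 ,  1.56620596,  0.15729406,
        0.90252052, -0.21508682]), 'qd': array([-0.00056984, -0.00260848,  0.00048748, -0.00157318, -0.00151535,
        0.00039623,  0.00072875]), 'joint_torque': array([-3.28386923e-03, -5.28503609e+01, -1.27161250e+00, -1.53838867e+01,
       -5.26147429e-02,  2.02997646e-03,  3.36422397e-05]), 'tool_pos': array([0.20701448, 0.58912503, 0.23797939]), 'eef_rot': array([ 0.57730447,  0.40839002, -0.40930286, -0.57654862]), 'contact_force': array([-0.30681301, -0.62001911, -0.33274308]), 'moment': array([ 0.01335312, -0.07826019, -0.06724998]), 'opening': 1.0041114259455057}
```

View pics/top0.png

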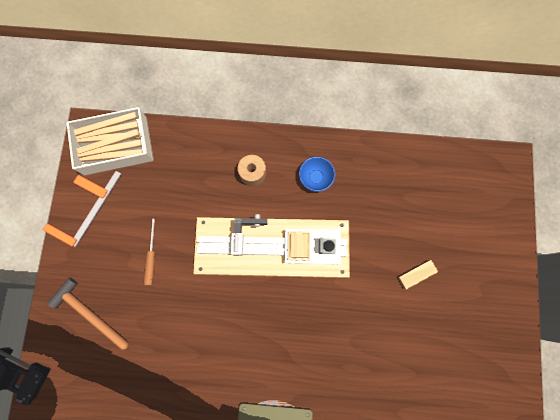

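View pics/scene0.png

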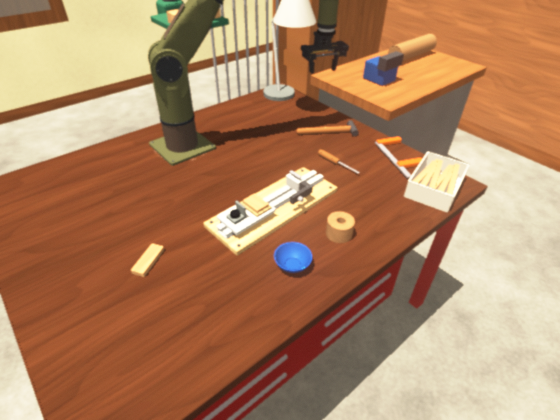

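The top view shows the jig with its rail along image x: button about (328,246), blank (299,245), stop about (237,240). The bowl and roll are above the jig and the screwdriver is left of it. Next I'll measure these.

```bash
cat > h.py <<'E'
import numpy as np,cv2
from plant import *
from scipy.spatial.transform import Rotation as R
def ray(n,px,z):
    c=camera_params(n);K=c["camera_matrix"]
    d=np.linalg.solve(K,[px[0],px[1],1.]);d=R.from_quat(c["orientation"]).apply([d[0],-d[1],-d[2]])
    e=c["eye"];return e+d*(z-e[2])/d[2]
def pix(n,p):
    c=camera_params(n);q=R.from_quat(c["orientation"]).inv().apply(np.array(p)-c["eye"])
    v=c["camera_matrix"]@[q[0],-q[1],-q[2]];return v[:2]/v[2]
E
python3 - <<'E'
from h import *
im=snapshot("top");hsv=cv2.cvtColor(im,cv2.COLOR_RGB2HSV)
# board: pale yellow
b=((hsv[...,2]>150)).astype(np.uint8);b[:205]=0;b[290:]=0;b[:,:185]=0;b[:,360:]=0
c=max(cv2.findContours(cv2.morphologyEx(b,cv2.MORPH_CLOSE,np.ones((9,9))),0,1)[0],key=cv2.contourArea)
rect=cv2.minAreaRect(c);print(rect)
P=np.array([ray("top",p,.018) for p in cv2.boxPoints(rect)]);print(P.round(4),P.mean(0),np.linalg.norm(np.diff(P,axis=0),axis=1))
m=(hsv[...,2]<60).astype(np.uint8);m[:230]=0;m[262:]=0;m[:,:310]=0;m[:,:318]=0;m[:,338:]=0
n,_,st,ce=cv2.connectedComponentsWithStats(m);print(st,ce)
i=1+st[1:,4].argmax();print("button",ray("top",ce[i],.0805))
s=get_state();print(R.from_quat(s["eef_rot"]).as_matrix().round(3))
cv2.imwrite("pics/crop.png",cv2.resize(im[200:295,185:360],None,fx=4.5,fy=4.5,interpolation=cv2.INTER_CUBIC)[...,::-1])
E
```

```text
((271.4721984863281, 243.11158752441406), (156.200927734375, 65.95572662353516), 0.9877604842185974)
[[ 0.4437  0.2729  0.018 ]
 [ 0.6415  0.2945  0.018 ]
 [ 0.6728 -0.1807  0.018 ]
 [ 0.4746 -0.1871  0.018 ]] [0.55813879 0.049899   0.018     ] [0.19895335 0.47624871 0.1982979 ]
[[     0      0    560    420 235158]
 [   324    241     10     10     40]
 [   332    249      1      1      1]
 [   320    253      1      1      1]] [[279.49152059 209.49364682]
 [327.025      244.775     ]
 [332.         249.        ]
 [320.         253.        ]]
button [ 0.55779618 -0.11036826  0.0805    ]
[[ 0.331 -0.    -0.944]
 [ 0.944 -0.001  0.331]
 [-0.001 -1.    -0.   ]]
```

View pics/crop.png

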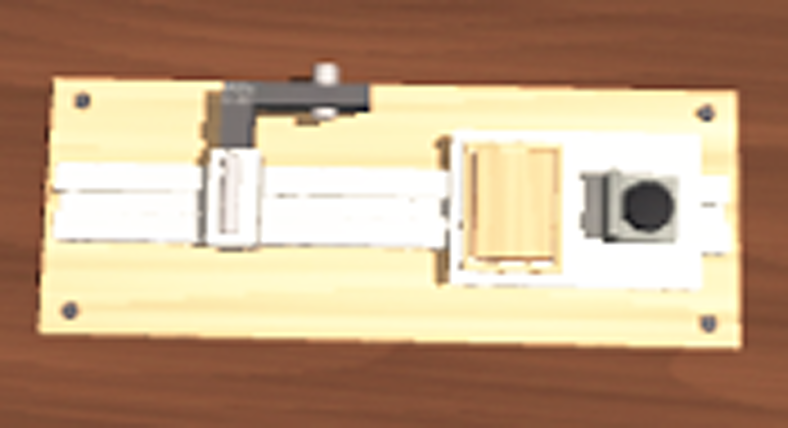

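The crop shows the button at (649,206), the carriage front edge at x≈450, the stop face at x≈261, and four screws at (82,100), (706,113), (708,323) and (70,310). The stop's top may be overhung.

Run:
```python
from h import *
f=lambda x,y,z:ray("top",((x+.5)/4.5-.5+185,(y+.5)/4.5-.5+200),z)
S=np.array([f(82,100,.019),f(706,113,.019),f(708,323,.019),f(70,310,.019)])
C=np.array([f(53,77,.018),f(740,90,.018),f(742,348,.018),f(38,333,.018)])
for A in(S,C):
    d=(A[0]+A[3]-A[1]-A[2])[:2];d/=np.linalg.norm(d);print(A.mean(0),"ydir",d,np.degrees(np.arctan2(d[1],d[0])),np.linalg.norm(A-np.roll(A,1,0),axis=1))
b=f(649,206,.0805);print("btn",b,"nose",f(450,207,.0525),"stop",f(262,200,.08),"rest",f(595,205,.0985))
im=snapshot("scene");g=im.max(2).astype(int);m=(g<50).astype(np.uint8)
u=pix("scene",b).round().astype(int);print(u)
w=m.copy()*0;w[u[1]-9:u[1]+10,u[0]-11:u[0]+12]=1
y,x=np.nonzero(m*w);print("scene btn",x.mean(),y.mean(),len(x),ray("scene",(x.mean(),y.mean()),.0805))
```

```text
[0.54679293 0.04842417 0.019     ] ydir [-0.06308474  0.99800817] 93.61689125984282 [0.14015304 0.41977718 0.13955615 0.41945876]
[0.54706107 0.04735046 0.018     ] ydir [-0.06359426  0.99797584] 93.64614336691209 [0.17100966 0.46368493 0.17157673 0.46203597]
btn [ 0.55647983 -0.11559245  0.0805    ] nose [0.54848536 0.00957107 0.0525    ] stop [0.5398655  0.12847172 0.08      ] rest [ 0.55209842 -0.08017449  0.0985    ]
[234 212]
scene btn 234.6969696969697 213.84848484848484 33 [ 0.56578226 -0.12042057  0.0805    ]
```

>>> carry_out:
  offset:
    - [0.022, -0.044, 0]
    - [0.022, -0.044, 0]
    - [0.022, -0.044, 0]
    - [0.022, -0.044, 0]
    - [0.022, -0.044, 0]
    - [0.022, -0.044, 0]
    - [0.022, -0.044, 0]
    - [0.022, -0.044, 0]
  twist: [-4.2, -4.2, -4.2, -4.2, -4.2, -4.2, -4.2, -4.2]
  grip: 0.0
  newtons: 20

```text
clock: 1.2
tool_pos: [0.3838, 0.2363, 0.2388]
eef_rot: [-0.671, -0.224, 0.224, 0.671]
contact_force: [-0.1, 1.1, 0.2]
opening: 0.113
```

>>> carry_out:
  offset:
    - [0.022, -0.044, 0]
    - [0.022, -0.044, 0]
    - [0.022, -0.044, 0]
    - [0.022, -0.044, -0.02]
    - [0.022, -0.044, -0.02]
    - [0.022, -0.044, -0.02]
    - [0.022, -0.044, -0.02]
    - [0.018, -0.04, -0.015]
  twist: [-4.2, -4.2, -4.2, -4.2, -4.2, -4.2, -4.2, -4.2]

```text
clock: 2.2
tool_pos: [0.5556, -0.112, 0.1427]
eef_rot: [-0.707, -0.02, 0.02, 0.707]
contact_force: [0.5, 0.3, -0.7]
opening: 0.003
```

>>> carry_out:
  offset:
    - [0, 0, 0]
    - [0, 0, 0]
  twist: [0, 0]

```text
clock: 2.45
tool_pos: [0.5548, -0.1094, 0.1436]
eef_rot: [-0.706, -0.021, 0.022, 0.707]
contact_force: [0.6, 0.3, 0.0]
opening: 0.007
```

Run:
```python
from h import *
a=snapshot("scene")[150:260,180:350];b=snapshot("top")[190:300,180:350]
cv2.imwrite("pics/c2.png",np.hstack([cv2.resize(i,None,fx=2.35,fy=4.5 if 0 else 2.35,interpolation=2) for i in(a,b)])[...,::-1])
s=get_state();print(s["tool_pos"],R.from_quat(s["eef_rot"]).as_matrix().round(3))
```

```text
[ 0.55494483 -0.10846943  0.14405379] [[ 0.998  0.    -0.063]
 [ 0.063  0.001  0.998]
 [ 0.    -1.     0.001]]
```

View pics/c2.png

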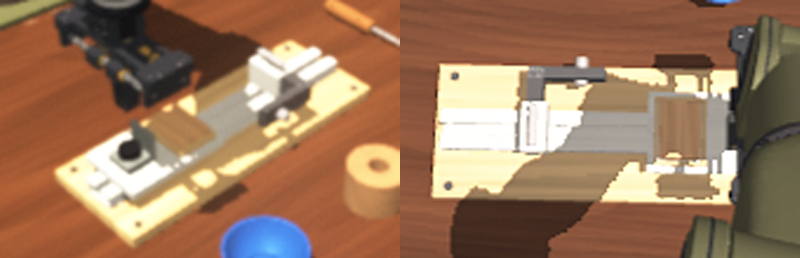

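The scene view shows the closed fingertips directly over the button, with the thumb rest just ahead of them. In the crop the tip is about (125,100) and the button (130,147). I'll move back a few mm and descend.

>>> carry_out:
  offset:
    - [0.001, -0.004, -0.01]
    - [0, 0, -0.015]
    - [0, 0, -0.015]
    - [0, 0, -0.01]
    - [0, 0, -0.005]
    - [0, 0, 0]
    - [0, 0, 0]
  twist: [0, 0, 0, 0, 0, 0, 0]

```text
clock: 3.42
tool_pos: [0.5564, -0.1144, 0.0891]
eef_rot: [0.707, 0.022, -0.021, -0.707]
contact_force: [-0.2, -1.3, -0.4]
opening: 0.006
```

>>> carry_out:
  offset:
    - [0, 0, -0.004]
    - [0, 0, -0.003]
    - [0, 0, -0.003]
    - [0, 0, -0.002]
    - [0, 0, 0]
    - [0, 0, 0]
  twist: [0, 0, 0, 0, 0, 0]

```text
clock: 4.18
tool_pos: [0.5562, -0.1143, 0.0772]
eef_rot: [0.707, 0.021, -0.021, -0.707]
contact_force: [-1.5, 0.1, 6.0]
opening: 0.006
```

>>> carry_out:
  offset:
    - [0, 0, -0.002]
    - [0, 0, -0.0015]
    - [0, 0, 0]
    - [0, 0, 0]
  twist: [0, 0, 0, 0]

```text
clock: 4.68
tool_pos: [0.5562, -0.1143, 0.0739]
eef_rot: [0.707, 0.021, -0.021, -0.707]
contact_force: [-1.5, 0.1, 7.3]
opening: 0.0
```

>>> carry_out:
  offset:
    - [-0.0001, 0.002, 0]
    - [-0.0001, 0.003, 0]
    - [-0.0002, 0.003, 0]
    - [-0.0002, 0.003, 0]
    - [-0.0002, 0.003, 0]
    - [-0.0002, 0.003, 0]
    - [-0.0003, 0.005, 0]
    - [-0.0003, 0.005, 0]
  twist: [0, 0, 0, 0, 0, 0, 0, 0]

```text
clock: 5.68
tool_pos: [0.5546, -0.0883, 0.0739]
eef_rot: [0.707, 0.021, -0.021, -0.706]
contact_force: [-1.9, -1.3, 8.1]
opening: 0.003
```

>>> carry_out:
  offset:
    - [-0.0005, 0.007, 0]
    - [-0.0005, 0.008, 0]
    - [-0.0005, 0.008, 0]
    - [-0.0005, 0.008, 0]
    - [-0.0005, 0.008, 0]
    - [-0.0005, 0.008, 0]
    - [-0.0005, 0.007, 0]
    - [-0.0003, 0.006, 0]
  twist: [0, 0, 0, 0, 0, 0, 0, 0]

```text
clock: 6.68
tool_pos: [0.5507, -0.028, 0.0739]
eef_rot: [0.707, 0.021, -0.021, -0.706]
contact_force: [-2.0, -1.5, 6.5]
opening: 0.004
```

Run:
```python
from h import *
a=snapshot("scene")[150:260,180:350];b=snapshot("top")[190:300,180:350]
cv2.imwrite("pics/c3.png",np.hstack([cv2.resize(i,None,fx=2.35,fy=2.35,interpolation=2) for i in(a,b)])[...,::-1])
s=get_state();print(s["tool_pos"],s["contact_force"])
```

```text
[ 0.55062094 -0.02675724  0.07381702] [-0.89935542  1.22412196  7.32142224]
```

View pics/c3.png

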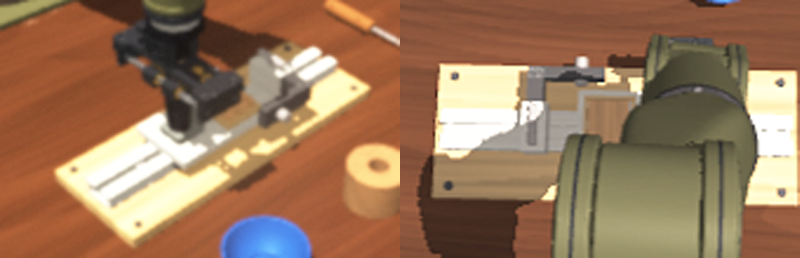

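The carriage is following with the button down. In the top crop the nose is at x≈578 and the stop at x≈548, so about 33 mm remain.

>>> carry_out:
  offset:
    - [-0.0002, 0.004, 0]
    - [-0.0003, 0.005, 0]
    - [-0.0003, 0.005, 0]
    - [-0.0003, 0.005, 0]
    - [-0.0002, 0.003, 0]
    - [-0.0002, 0.003, 0]
    - [-0.0001, 0.002, 0]
    - [-0.0001, 0.002, 0]
  twist: [0, 0, 0, 0, 0, 0, 0, 0]

```text
clock: 7.78
tool_pos: [0.5489, 0.0009, 0.0738]
eef_rot: [0.707, 0.021, -0.021, -0.706]
contact_force: [-2.5, -1.4, 7.9]
opening: 0.006
```

>>> carry_out:
  offset:
    - [-0.0001, 0.0015, 0]
    - [-0.0001, 0.0015, 0]
    - [-0.0001, 0.0015, 0]
    - [-0.0001, 0.0015, 0]
  twist: [0, 0, 0, 0]

```text
clock: 8.28
tool_pos: [0.5485, 0.0069, 0.0738]
eef_rot: [0.707, 0.021, -0.021, -0.706]
contact_force: [-1.0, -1.4, 8.2]
opening: 0.011
```

>>> carry_out:
  offset:
    - [-0.0001, 0.001, 0]
    - [-0.0001, 0.001, 0]
  twist: [0, 0]

```text
clock: 8.52
tool_pos: [0.5484, 0.0089, 0.0738]
eef_rot: [0.707, 0.021, -0.021, -0.706]
contact_force: [-0.6, -1.9, 8.4]
opening: 0.005
```

>>> carry_out:
  offset:
    - [-0.0001, 0.0015, 0]
    - [-0.0001, 0.0015, 0]
    - [0, 0, 0]
  twist: [0, 0, 0]

```text
clock: 8.9
tool_pos: [0.5483, 0.0098, 0.0739]
eef_rot: [0.708, 0.021, -0.02, -0.706]
contact_force: [-0.1, -5.5, 7.7]
opening: 0.005
```

>>> carry_out:
  offset:
    - [-0.0001, 0.0015, 0]
    - [-0.0001, 0.0015, 0]
    - [0, 0, 0]
  twist: [0, 0, 0]

```text
clock: 9.28
tool_pos: [0.5486, 0.0123, 0.074]
eef_rot: [0.708, 0.021, -0.02, -0.705]
contact_force: [-1.0, -6.9, 7.3]
opening: 0.002
```

>>> carry_out:
  offset:
    - [-0.0001, 0.0015, 0]
    - [-0.0001, 0.0015, 0]
    - [0, 0, 0]
  twist: [0, 0, 0]

```text
clock: 9.65
tool_pos: [0.5488, 0.0153, 0.0741]
eef_rot: [0.708, 0.021, -0.019, -0.705]
contact_force: [-0.6, -6.1, 7.6]
opening: 0.003
```

>>> carry_out:
  offset:
    - [-0.0001, 0.0015, 0]
    - [-0.0001, 0.0015, 0]
    - [0, 0, 0]
  twist: [0, 0, 0]

```text
clock: 10.02
tool_pos: [0.5488, 0.0184, 0.0741]
eef_rot: [0.708, 0.021, -0.019, -0.705]
contact_force: [-0.1, -5.2, 7.9]
opening: 0.005
```

Run:
```python
from h import *
a=snapshot("scene")[150:260,180:350];b=snapshot("top")[190:300,180:350]
cv2.imwrite("pics/c4.png",np.hstack([cv2.resize(i,None,fx=2.35,fy=2.35,interpolation=2) for i in(a,b)])[...,::-1])
s=get_state();print(s["tool_pos"],s["contact_force"])
```

```text
[0.54879963 0.01841092 0.07413002] [ 0.74839979 -5.90649904  7.19290994]
```

View pics/c4.png

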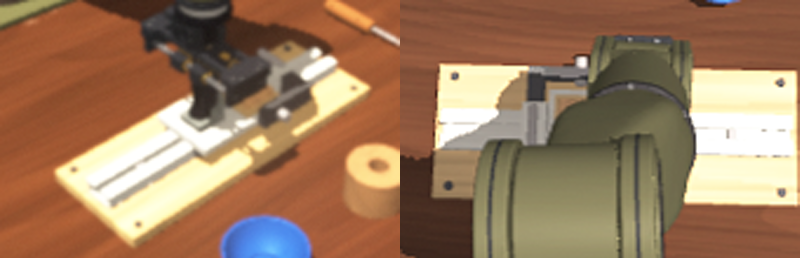

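The carriage is against the stop block: resistance is about 6 N and the tip is slipping on the button, with the button still held down. I'll lift straight up now.

>>> carry_out:
  offset:
    - [0, 0, 0.002]
    - [0, 0, 0.003]
    - [0, 0, 0.003]
    - [0, 0, 0.005]
    - [0, 0, 0.015]
    - [0, 0, 0.03]
    - [0, 0, 0.04]
    - [0, 0, 0.04]
  twist: [0, 0, 0, 0, 0, 0, 0, 0]

```text
clock: 11.12
tool_pos: [0.5474, 0.022, 0.2124]
eef_rot: [-0.707, -0.021, 0.021, 0.707]
contact_force: [0.1, 0.2, 0.2]
opening: 0.003
```

>>> carry_out:
  offset:
    - [-0.01, 0.04, 0.01]
    - [-0.02, 0.05, 0]
    - [-0.02, 0.05, 0]
    - [-0.02, 0.05, 0]
    - [-0.02, 0.05, 0]
    - [-0.02, 0.05, 0]
    - [-0.02, 0.04, 0]
    - [-0.01, 0.03, 0]
  twist: [4, 4, 4, 4, 4, 4, 4, 4]

```text
clock: 12.12
tool_pos: [0.4055, 0.3842, 0.2213]
eef_rot: [-0.673, -0.217, 0.217, 0.673]
contact_force: [0.3, -0.1, 0.3]
opening: 0.005
```

>>> carry_out:
  offset:
    - [0, 0, 0]
    - [0, 0, 0]
  twist: [0, 0]

```text
clock: 12.38
tool_pos: [0.4081, 0.3803, 0.2211]
eef_rot: [0.674, 0.215, -0.215, -0.673]
contact_force: [0.5, 0.1, 0.6]
opening: 0.005
```

Run:
```python
from h import *
A=snapshot("scene");B=snapshot("top");a=A[150:260,180:350];b=B[190:300,180:350]
cv2.imwrite("pics/c5.png",np.vstack([cv2.resize(i,None,fx=2.7,fy=2.7,interpolation=2) for i in(a,b)])[...,::-1])
s=get_state();print(s["tool_pos"],s["contact_force"])
```

```text
[0.40853461 0.3798263  0.22124207] [-0.31539569 -1.33244845  0.29493693]
```

View pics/c5.png

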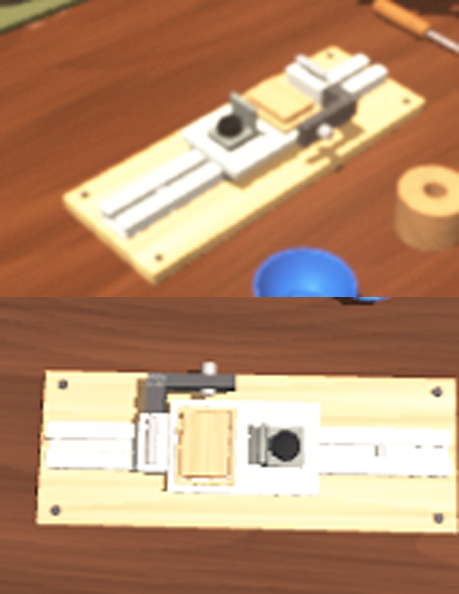

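The carriage sits at the stop with the blank in its nest and the robot clear. As a final check I'll compute the button's position and height.

Run:
```python
from h import *
r={}
for n in("top","scene"):
    im=snapshot(n);p0=pix(n,[.5485,.008,.0805]);u=p0.round().astype(int)
    w=im[u[1]-14:u[1]+15,u[0]-16:u[0]+17];g=cv2.resize(w,None,fx=4,fy=4,interpolation=2).max(2)
    m=(g<75).astype(np.uint8);k,_,st,ce=cv2.connectedComponentsWithStats(m);i=1+st[1:,4].argmax()
    c=(ce[i]+.5)/4-.5+u-[16,14];print(n,"pred",p0,"blob",c,st[i]/4,ray(n,c,.0805),ray(n,c,.0725))
    cv2.imwrite(f"pics/f_{n}.png",cv2.resize(im[u[1]-22:u[1]+18,u[0]-30:u[0]+80] if n=="scene" else im[u[1]-22:u[1]+22,u[0]-80:u[0]+30],(770,280 if n=="scene" else 308),interpolation=2)[...,::-1])
a=cv2.imread("pics/f_scene.png");b=cv2.imread("pics/f_top.png");cv2.imwrite("pics/c6.png",np.vstack([a,b]))
```

```text
top pred [285.2541     244.55136273] blob [285.10538157 244.70635349] [ 10.75   8.75  11.    11.   347.25] [0.54802417 0.00838565 0.0805    ] [0.54894216 0.00837589 0.0725    ]
scene pred [264.38064714 194.40712657] blob [264.6867284 196.4066358] [ 13.5   13.5    7.5    6.75 162.  ] [0.55716423 0.00247321 0.0805    ] [0.54940856 0.00840642 0.0725    ]
```

View pics/c6.png

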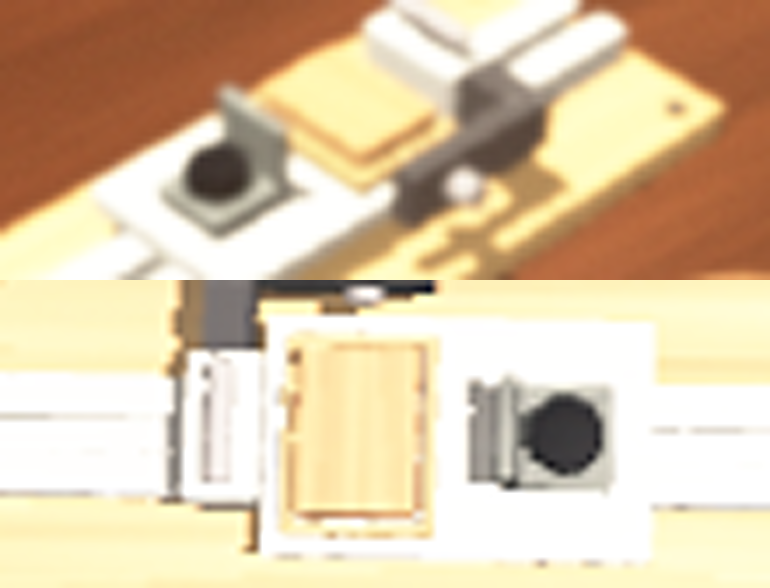

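```bash
python3 -c "
from plant import *
print(job.finish_job())"
```

```text
the job is handed in; nothing more can be done
None
```

I pressed the lock button about 6.6 mm down with the closed fingertips. Keeping it held, I pushed the carriage about 124 mm along the rail to the end stop. Then I lifted straight off and moved clear, and handed the job in at about 12.5 s.

**Last checks:**
- **At the stop:** The push force rose from about 1.4 N to 6 N and the tip began to slip on the button. The pictures show the carriage front touching the stop block, and the contact force afterwards is near zero. By calculation the carriage front is at about y = 0.133 m. My early estimate of the stop was 0.1285 m, a 4–5 mm disagreement that I put down to reading a blurred edge in the picture.
- **Button up:** In the scene camera the cap sits about 2 px lower than predicted for a raised button. That matches the offset before the job, when it was up, so I take it as raised and locked. I did not test the lock by force.
- **Blank and other items:** The blank lies in its nest. The bowl, roll and screwdriver look untouched where they are in view. The offcut was outside the final pictures, but the arm did not go near it.

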